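# Lock the bayonet lid on the filter pot

### The arm

A 6-joint arm with a two-finger parallel gripper is mounted at the origin on the work surface. World frame = base frame: x ahead of the robot, y to its left, z up, the work surface at z = 0. Lengths are in m, angles in rad, forces in N, time in s.
With the tool pointing down it reaches from about 0.25 to 0.775 m from the base axis. Payload 8.9 kg.
Tool frame: the origin (TCP) lies midway between the tips of the shut fingers; the grasp point (between the pads) lies 19 mm behind it; z points along the fingers, y is the direction in which the jaws open and shut (so a half turn about z gives the same grasp; the last joint's range is limited). The gripper opens to 85 mm and grips with 20 to 120 N. Pads are 22 mm wide; open, the fingers measure 114 mm over their backs; the gripper's body (76 mm by 85 mm) begins 54 mm behind the grasp point. The pads swing forward as they close: fully open they stand 13 mm farther back than shut.
Start: joints at [1.197, 0.291, -0.153, 1.127, 0, 1.431], TCP at [0.122, 0.511, 0.231] pointing down, gripper open.
Joint ranges: [-2.52, 2.52], [-0.91, 1.74], [-1.3, 1.37], [-1.96, 2.02], [-1.52, 1.47], [-3.14, 3.14]. Speed limits (rad/s): [2.22, 2.22, 2.79, 3.14, 3.14, 3.14].

### API

Orientations are given as a unit quaternion [w, x, y, z].
In Python, from plant import telemetry, imaging, r, spotter gives the robot as it stands.
- The arm moves only by the shell command python3 -m crank 'ROWS' [FORCE]. ROWS is JSON, a list that holds one entry, the list of rows, each a list of 7 numbers: the shift along the world's x, y, z normalised to -1 to 1, where 1 is 0.025 m, then the turn, a rotation vector about the world's x, y, z normalised to -1 to 1, where 1 is 4 degrees, then the opening, from 0 (shut) to 1 (fully open). In form: [[[dx, dy, dz, rx, ry, rz, hand], ...]]. A call has 1 to 12 rows; each row shifts and turns the commanded pose from where the row before left it; what a row does not reach is not made up. A row lasts 1/12 s, in which the tool goes at most 41.7 mm and 7.16 degrees, less where a joint would pass 70% of its speed; a pose out of reach is approached as far as the arm can. A call with a number of a shift or a turn outside -1 to 1 is refused whole. A call with a gripper value outside its range is refused whole. The fingers move at their own pace and stop on an object; FORCE is the grip in N (left out, the last holds). Time passes only in rows, so rows that do not move let the fingers close. It gives the time, the measured TCP pose, the force and the opening at its end, in the units of the state.
- telemetry.read_state(): the state, without advancing time (a new reading comes with each control period).
- imaging.camera(name): name is "scene" or "top"; returns a dict with "img" (384x512x3 uint8, blue, green, red), "depth" (384x512 float32, m along the optical axis (not along the pixel's ray), 0 where there is no reading), "camera_matrix" (3x3 intrinsics, pixels), "camera_from_world" (4x4, takes a point from world to camera coordinates). Camera axes: x right, y down, z forward; pixel columns grow to the right and rows downward; lengths in m; the calibration is good to about 2 mm. A picture is of the moment at which its call begins.
- r.hand_in(): hands the job in, once; it reports no verdict.
Trained networks look in the newest picture that a camera, given by its name, has taken for a name from the list of things; names that differ only in an ending like _2 or _b are one class to them, and where a whole thing is asked for, a point or a joint stands for the part that bears it (a point fixed in the world has none). Each returns a list of dicts, best first, with "conf" (0 to 1); they miss things now and then, are a little off and sometimes report something else, mostly with a low value. They report only what shows in the picture. A call takes as long as a camera call.
- spotter.search_frame(camera, name): "extent" ([left, top, width, height] in pixels, round what is visible of it).
The state is a dict: "time_s": time; "qpos": joint angles; "dq": joint speeds; "effort": joint torques, N m; "ee_pos": TCP position; "tcp_rot": TCP orientation; "force": force on the tool from outside, world axes, zero at the start; "moment": the same for the moment, N m; "finger_gap": opening from 0.0 (shut) to 1.0 (fully open).
Only numpy, scipy, OpenCV 4.12 (cv2) and the standard library are available. Lean on these libraries where they do the work, as an engineer would, in place of code of your own. Each camera call takes 0.05 s, during which the arm holds its last target.

### The job

Close the filter pot: take the black lid with the orange grip bar, line its bar up with the two slots of the pot's metal ring, press it down until the lid sits flat on the ring, then twist it a quarter turn clockwise (seen from above) to lock it, and let go. Leave the lookalike lid with the round metal knob and the white lens cap where they are.

Things in the scene. Friction and masses are not known exactly. Their poses are not given: they have to be found in the camera images.
- lid_grip (a point): Loose lid, 0.12 kg: black disc 108 mm wide, 4 thick; orange bar on top 60 long (x), 14 wide (y), 44 tall; grey plug below, 48 wide, 17 deep, with 2 like lugs at its foot under the bar's ends (+x, -x), 12 wide, reaching 42 mm from the axis; orange marks over the lugs. Point: on the axis in the bar, 20 mm under its top, 24 over the disc's top, 45 over the lid's lowest face. z up.
- pot: Fixed black pot, 114 mm wide, open; origin under its centre, z up. Ring on top: top face at z 57 mm, hole 68 wide, slots along +x and -x 46 wide, to 52 mm from the axis; lugs pass with 10 mm play. Disc seated on ring: lid_grip at z 85 mm (lugs standing on ring: 102). Then turns freely clockwise seen from above, stop near 100 degrees; other way stops at 30. Locked: bar along pot y. No spring.
- knob_lid_mid (a point): Lookalike, to be left alone: a black disc lid of the same size but with a round aluminium knob 28 mm across and 34 mm tall, and no lugs. This point is its axis at the knob's middle, 38 mm above its lowest face.
- lens_cap_mid (a point): Bystander, to be left alone: a white silicone lens cap, a disc 84 mm across and 14 mm thick; this point is its centre.

How it is judged:
By the outcome, as a careful person would: the job done as asked, in the order asked, and still so for the second after the job is handed in, with the robot touching nothing.
It also fails if it takes over 43 s, if anything falls off the work surface, if the arm or the gripper's body presses on something with over 40 N, if the wrist force passes 120 N, or if a joint passes its speed limit or range.

## Working session

There is one attempt and no reset: what is moved stays moved. The work goes in short steps, Python scripts to look and compute and a shell command to move; the robot and the scene stay as the last step left them, time stands still between calls to the robot, and variables do not carry over. Pictures are saved under pics/ and viewed, and the job is handed in when it is done.

```bash
mkdir -p pics; ls; python3 - <<'E'
from plant import telemetry, imaging, r, spotter
import cv2,numpy as np
print(telemetry.read_state())
for c in ("scene","top"):
    d=imaging.camera(c); cv2.imwrite(f"pics/{c}0.png",d["img"]); np.savez(f"pics/{c}0.npz",**d)
    print(d["camera_from_world"].round(3).tolist())
    for n in ("lid_grip","pot","knob_lid_mid","lens_cap_mid"): print(c,n,spotter.search_frame(c,n)[:2])
E
```

```text
pics
{'time_s': 0.0, 'qpos': array([ 1.19667011e+00,  2.91266055e-01, -1.54156851e-01,  1.12669070e+00,
       -1.90181692e-05,  1.43150864e+00]), 'dq': array([-0.00087131,  0.00074152, -0.00032011,  0.00095763,  0.00053486,
        0.00018669]), 'effort': array([ 2.86235172e-04, -5.37144113e+01,  3.31372333e+01,  1.59857090e-02,
       -1.26333016e-04,  7.50740014e-06]), 'ee_pos': array([0.12198949, 0.51016617, 0.2307283 ]), 'tcp_rot': array([-1.58029135e-04,  1.17149602e-01,  9.93114060e-01, -6.39471677e-04]), 'force': array([-0.51424821,  0.58903316, -0.03906707]), 'moment': array([0.02612754, 0.05785722, 0.03078104]), 'finger_gap': 0.999717126146719}
[[-0.218, 0.976, -0.011, 0.111], [0.661, 0.139, -0.737, -0.3], [-0.718, -0.168, -0.676, 1.551], [0.0, 0.0, 0.0, 1.0]]
scene lid_grip [{'extent': [136.2, 145.0, 41.1, 31.1], 'conf': 0.84}]
scene pot [{'extent': [246.4, 196.3, 45.3, 53.7], 'conf': 0.76}]
scene knob_lid_mid [{'extent': [122.6, 198.3, 42.3, 31.8], 'conf': 0.92}]
scene lens_cap_mid [{'extent': [347.4, 243.5, 37.6, 31.2], 'conf': 0.61}]
[[-0.004, -1.0, -0.012, 0.011], [-0.998, 0.005, -0.067, 0.54], [0.067, 0.011, -0.998, 0.921], [0.0, 0.0, 0.0, 1.0]]
top lid_grip [{'extent': [366.8, 219.7, 48.1, 45.5], 'conf': 0.73}]
top pot [{'extent': [209.0, 140.2, 54.9, 61.4], 'conf': 0.61}]
top knob_lid_mid [{'extent': [343.0, 130.4, 49.7, 47.6], 'conf': 0.65}]
top lens_cap_mid [{'extent': [115.5, 131.9, 41.2, 34.9], 'conf': 0.94}]
```

```bash
python3 - <<'E'
import cv2
a=cv2.imread("pics/top0.png"); cv2.imwrite("pics/top0b.png",cv2.resize(a[110:290,90:440],None,fx=2.28,fy=2.28,interpolation=cv2.INTER_CUBIC))
a=cv2.imread("pics/scene0.png"); cv2.imwrite("pics/scene0b.png",cv2.resize(a[100:300,90:440],None,fx=2.28,fy=2.28,interpolation=cv2.INTER_CUBIC))
E
```

```text
(no output)
```

View pics/top0b.png

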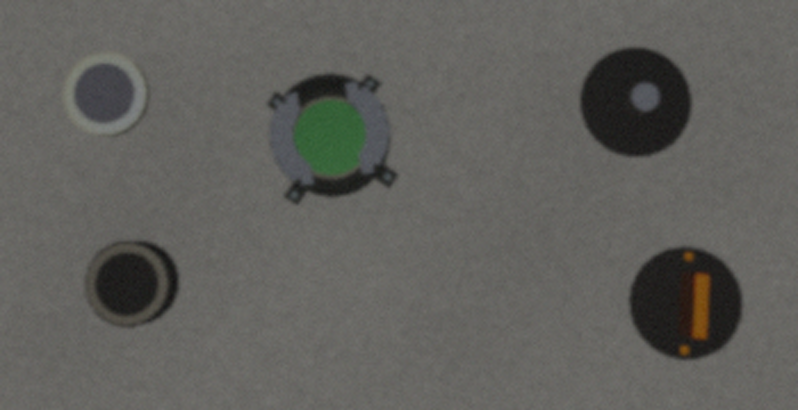

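View pics/scene0b.png

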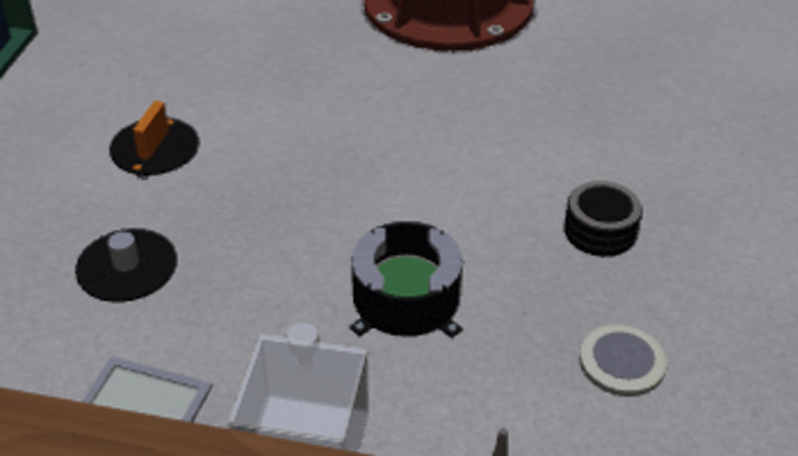

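The top view shows the lid with its orange bar at about (390,242), bar near vertical in the image. The pot is at about (235,169), slots up and down and slightly tilted. The knob lid is at (368,154) and the lens cap at (136,150). Next I'll measure.

```bash
cat > h.py <<'E'
import numpy as np,cv2
def world(d):
    K=d["camera_matrix"];T=np.linalg.inv(d["camera_from_world"]);z=d["depth"]
    v,u=np.mgrid[:z.shape[0],:z.shape[1]]
    p=np.stack([(u-K[0,2])/K[0,0]*z,(v-K[1,2])/K[1,1]*z,z],-1)
    return p@T[:3,:3].T+T[:3,3]
def onplane(d,uv,h):
    K=d["camera_matrix"];T=np.linalg.inv(d["camera_from_world"])
    uv=np.atleast_2d(uv).astype(float)
    r=np.c_[(uv[:,0]-K[0,2])/K[0,0],(uv[:,1]-K[1,2])/K[1,1],np.ones(len(uv))]@T[:3,:3].T
    o=T[:3,3]; return o+r*((h-o[2])/r[:,2])[:,None]
def orange(d):
    h=cv2.cvtColor(d["img"],cv2.COLOR_BGR2HSV); return (h[...,0]>5)&(h[...,0]<22)&(h[...,1]>150)&(h[...,2]>70)
E
python3 - <<'E'
from h import *
for c in("top","scene"):
    d=dict(np.load(f"pics/{c}0.npz"));W=world(d);v=d["depth"]>0
    m=orange(d)&v
    m2=np.zeros_like(m)
    if c=="top": m2[210:275,355:425]=1
    else: m2[135:185,125:185]=1
    m&=m2;P=W[m]; print(c,"orange",len(P),P.min(0).round(3),P.max(0).round(3))
    t=P[(P[:,2]>.055)]; rc=cv2.minAreaRect((t[:,:2]*1000).astype(np.float32)); print(" bartop",len(t),rc,t[:,2].mean(), t.mean(0))
    mk=P[P[:,2]<.032]; print(" marks",mk.round(3).tolist()[:20])
    b=W[m2&v&(d["img"].max(2)<45)&(W[...,2]>.012)&(W[...,2]<.03)]
    print(" disc",len(b),cv2.minEnclosingCircle((b[:,:2]*1000).astype(np.float32)),np.median(b[:,2]))
    # pot
    m3=np.zeros_like(m)
    if c=="top": m3[130:210,200:275]=1
    else: m3[180:260,235:305]=1
    r_=W[m3&v&(W[...,2]>.050)&(W[...,2]<.065)]
    print(" ring",len(r_),cv2.minEnclosingCircle((r_[:,:2]*1000).astype(np.float32)),np.median(r_[:,2]))
    f=W[m3&v&(np.abs(W[...,2]-.01)<.02)&(d["img"][...,1]>d["img"][...,2]*1.4)]
    print(" green",len(f),f.mean(0) if len(f) else 0)
E
```

```text
top orange 238 [ 0.37  -0.316  0.018] [ 0.468 -0.282  0.071]
 bartop 183 ((418.2010192871094, -290.6341552734375), (13.389415740966797, 58.946414947509766), 85.99803161621094) 0.06610710397106159 [ 0.4179783  -0.29051217  0.0661071 ]
 marks [[0.468, -0.294, 0.021], [0.468, -0.296, 0.022], [0.466, -0.292, 0.022], [0.466, -0.294, 0.02], [0.466, -0.296, 0.024], [0.466, -0.298, 0.023], [0.463, -0.292, 0.022], [0.463, -0.296, 0.022], [0.463, -0.298, 0.023], [0.461, -0.291, 0.024], [0.461, -0.294, 0.023], [0.461, -0.296, 0.023], [0.461, -0.298, 0.022], [0.459, -0.293, 0.025], [0.459, -0.295, 0.024], [0.448, -0.305, 0.021], [0.446, -0.313, 0.024], [0.441, -0.316, 0.02], [0.439, -0.315, 0.022], [0.437, -0.315, 0.023]]
 disc 1306 ((418.19696044921875, -291.50738525390625), 52.89225769042969) 0.022224611055689236
 ring 1026 ((580.3616333007812, 51.668983459472656), 56.996665954589844) 0.05774598514238599
 green 766 [0.58141597 0.05176465 0.02299268]
scene orange 90 [ 0.374 -0.324  0.019] [ 0.474 -0.279  0.067]
 bartop 72 ((424.9374694824219, -287.9127197265625), (13.94805908203125, 57.4732780456543), 86.49085235595703) 0.06363056647273013 [ 0.42612656 -0.2870756   0.06363057]
 marks [[0.374, -0.285, 0.023], [0.376, -0.285, 0.021], [0.377, -0.281, 0.022], [0.381, -0.283, 0.022], [0.382, -0.279, 0.023], [0.398, -0.324, 0.021], [0.464, -0.294, 0.022], [0.463, -0.292, 0.022], [0.461, -0.29, 0.02], [0.465, -0.298, 0.019], [0.469, -0.292, 0.023], [0.465, -0.292, 0.019], [0.464, -0.289, 0.02], [0.474, -0.287, 0.025]]
 disc 524 ((423.35272216796875, -286.6186828613281), 53.113182067871094) 0.020237998286807612
 ring 734 ((584.4765014648438, 53.568397521972656), 59.390323638916016) 0.056142318985042516
 green 372 [0.57838764 0.05290128 0.02085494]
```

```bash
python3 - <<'E'
from h import *
for c,cen in(("top",(.5805,.0517)),("scene",(.584,.0525))):
    d=dict(np.load(f"pics/{c}0.npz"))
    print(c)
    # sample grey by angle on plane z=.057 
    K=d["camera_matrix"];T=d["camera_from_world"]
    g=d["img"].astype(float).mean(2).astype(np.float32)
    th=np.deg2rad(np.arange(0,360,2.))
    prof=0
    for R in (.040,.043,.046,.048):
        P=np.c_[cen[0]+R*np.cos(th),cen[1]+R*np.sin(th),np.full(len(th),.057)]
        q=P@T[:3,:3].T+T[:3,3]; u=q@K.T; uv=(u[:,:2]/u[:,2:]).astype(np.float32)
        s=cv2.remap(g,uv[:,0],uv[:,1],cv2.INTER_LINEAR).ravel()
        t=(s.max()+s.min())/2; b=s<t; prof=prof+b
        print(R,"dark 2th-axis deg",np.rad2deg(np.angle((b*np.exp(2j*th)).sum())/2).round(1),"runs",[(int(np.rad2deg(th[i])),int(b[i])) for i in range(len(th)) if b[i]!=b[i-1]])
E
```

```text
top
0.04 dark 2th-axis deg 10.0 runs [(46, 0), (336, 1)]
0.043 dark 2th-axis deg 4.7 runs [(42, 0), (164, 1), (188, 0), (338, 1)]
0.046 dark 2th-axis deg 10.5 runs [(40, 0), (164, 1), (222, 0), (340, 1)]
0.048 dark 2th-axis deg 10.5 runs [(38, 0), (164, 1), (222, 0), (342, 1)]
scene
0.04 dark 2th-axis deg 8.0 runs [(154, 1), (224, 0)]
0.043 dark 2th-axis deg 7.0 runs [(156, 1), (220, 0)]
0.046 dark 2th-axis deg 9.0 runs [(160, 1), (220, 0)]
0.048 dark 2th-axis deg 8.0 runs [(160, 1), (218, 0)]
```

```bash
cat > rect.py <<'E'
from h import *
def rect(d,c,h,half=.08,s=.00025):
    n=int(2*half/s);K=d["camera_matrix"];T=d["camera_from_world"]
    j,i=np.meshgrid(np.arange(n),np.arange(n))
    # row down = -x ; col right = -y
    P=np.stack([c[0]+half-i*s,c[1]+half-j*s,np.full(i.shape,h)],-1)
    q=P@T[:3,:3].T+T[:3,3];u=q@K.T
    m=(u[...,:2]/u[...,2:]).astype(np.float32)
    return cv2.remap(d["img"],m[...,0],m[...,1],cv2.INTER_CUBIC),P
E
python3 - <<'E'
from rect import *
from scipy.optimize import minimize
out=[]
for c,r0 in(("top",(.5805,.0517,11)),("scene",(.584,.0535,10))):
    d=dict(np.load(f"pics/{c}0.npz"));im,P=rect(d,(.582,.052),.057)
    out.append(im); b=im.astype(float); g=b.mean(2); 
    grey=((b.max(2)-b.min(2))<0.35*b.max(2))*g
    grey=cv2.GaussianBlur(grey,(0,0),4)
    def tmpl(p):
        x=P[...,0]-p[0];y=P[...,1]-p[1];a=np.deg2rad(p[2]);X=x*np.cos(a)+y*np.sin(a);Y=-x*np.sin(a)+y*np.cos(a);r=np.hypot(X,Y)
        sig=lambda v:1/(1+np.exp(-v/.0008))
        ring=sig(r-.034)*sig(.056-r)*(1-sig(.052-abs(X))*sig(.023-abs(Y)))
        w=(r<.0555)
        return ring,w
    def f(p):
        p=(p[0]/1e3,p[1]/1e3,p[2]);t,w=tmpl(p); return -np.corrcoef(t[w],grey[w])[0,1]
    R=minimize(f,(r0[0]*1e3,r0[1]*1e3,r0[2]),method="Nelder-Mead",options=dict(initial_simplex=[(r0[0]*1e3+a,r0[1]*1e3+e,r0[2]+t) for a,e,t in((0,0,0),(3,0,0),(0,3,0),(0,0,6))]))
    print(c,R.x.round(2),R.fun)
cv2.imwrite("pics/rect0.png",cv2.resize(np.hstack(out),(800,400)))
E
```

```text
top [581.68  50.75  10.53] -0.8780240606023705
scene [583.12  54.13  10.49] -0.938610718067038
```

View pics/rect0.png

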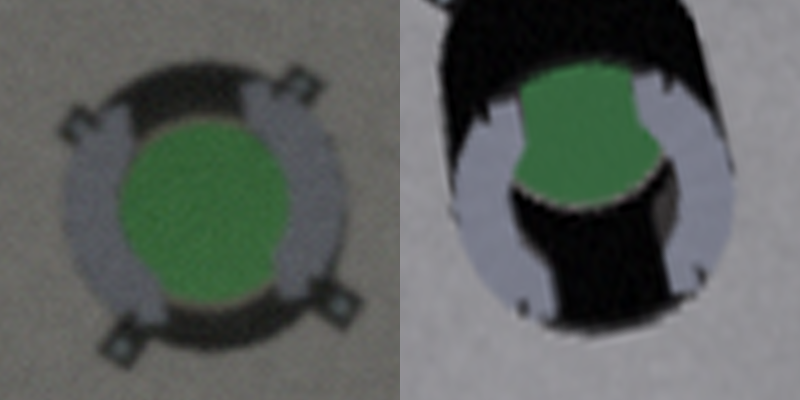

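The rectified views show the ring at z 57 mm fitting both cameras. Pot centre is about (0.582, 0.052) with slots at 10.5°. The lid is at about (0.4205, -0.2895), bar at -4°. Now I'll move over the lid.

```bash
python3 -m crank '[[[0.33,-0.89,0,0,0,0.07,1],[0.33,-0.89,0,0,0,0.07,1],[0.33,-0.89,0,0,0,0.07,1],[0.33,-0.89,0,0,0,0.07,1],[0.33,-0.89,0,0,0,0.07,1],[0.33,-0.89,0,0,0,0.07,1],[0.33,-0.89,0,0,0,0.07,1],[0.33,-0.89,0,0,0,0.07,1],[0.33,-0.89,0,0,0,0.07,1],[0.33,-0.89,0,0,0,0.07,1],[0.33,-0.89,0,0,0,0.07,1],[0.33,-0.89,0,0,0,0.07,1]]]' 60
python3 -m crank '[[[0.33,-0.89,0,0,0,0.07,1],[0.33,-0.89,0,0,0,0.07,1],[0.33,-0.89,0,0,0,0.07,1],[0.33,-0.89,0,0,0,0.07,1],[0.33,-0.89,0,0,0,0.07,1],[0.33,-0.89,0,0,0,0.07,1],[0.33,-0.89,0,0,0,0.07,1],[0.33,-0.89,0,0,0,0.07,1],[0.33,-0.89,0,0,0,0.07,1],[0.33,-0.89,0,0,0,0.07,1],[0.33,-0.89,0,0,0,0.07,1],[0.33,-0.89,0,0,0,0.07,1]]]'
python3 -m crank '[[[0.33,-0.89,-0.2,0,0,0.07,1],[0.33,-0.89,-0.2,0,0,0.07,1],[0.33,-0.89,-0.2,0,0,0.07,1],[0.33,-0.89,-0.2,0,0,0.07,1],[0.33,-0.89,-0.2,0,0,0.07,1],[0.33,-0.89,-0.2,0,0,0.07,1],[0.33,-0.89,-0.2,0,0,0.07,1],[0.33,-0.89,-0.2,0,0,0.07,1],[0.33,-0.89,-0.2,0,0,0.07,1],[0.33,-0.89,-0.2,0,0,0.07,1],[0.33,-0.89,-0.2,0,0,0.07,1],[0,0,0,0,0,0,1]]]'
cat > st.py <<'E'
from plant import telemetry
from scipy.spatial.transform import Rotation as R
import numpy as np
s=telemetry.read_state();q=s["tcp_rot"];m=R.from_quat(q[[1,2,3,0]]).as_matrix()
b=np.rad2deg(np.arctan2(m[1,0],m[0,0])); b=(b+90)%180-90
print("t",round(s["time_s"],2),"tcp",s["ee_pos"].round(4),"yaw(tool x mod180)",b.round(2),"z",m[:,2].round(3),"F",s["force"].round(1),"M",s["moment"].round(2),"gap",round(s["finger_gap"],3),"q",s["qpos"].round(2))
E
python3 st.py
```

```text
time_s: 1.5
ee_pos: [0.2213, 0.2426, 0.2314]
tcp_rot: [0.0, 0.088, 0.996, 0.0]
force: [0.8, 0.1, -0.9]
finger_gap: 1.001
time_s: 2.5
ee_pos: [0.3204, -0.0247, 0.2315]
tcp_rot: [0.0, 0.059, 0.998, -0.0]
force: [0.7, 0.4, -0.2]
finger_gap: 1.0
time_s: 3.5
ee_pos: [0.412, -0.2716, 0.1755]
tcp_rot: [0.0, 0.033, 0.999, -0.001]
force: [-0.2, 0.3, -0.0]
finger_gap: 1.003
t 3.5 tcp [ 0.412  -0.2716  0.1755] yaw(tool x mod180) -3.75 z [ 0.001 -0.001 -1.   ] F [-0.2  0.3 -0. ] M [0.01 0.05 0.04] gap 1.003 q [-0.73  0.27 -0.33  0.96 -0.   -0.67]
```

```bash
python3 -m crank '[[[0.34,-0.72,-0.3,0,0,-0.06,1],[0,0,-0.8,0,0,0,1],[0,0,-0.8,0,0,0,1],[0,0,-0.8,0,0,0,1],[0,0,-0.8,0,0,0,1],[0,0,-0.8,0,0,0,1],[0,0,-0.7,0,0,0,1],[0,0,0,0,0,0,1],[0,0,0,0,0,0,1]]]'
python3 st.py
python3 - <<'E'
from plant import imaging
import cv2
d=imaging.camera("scene"); cv2.imwrite("pics/s1.png",cv2.resize(d["img"][90:230,80:260],None,fx=4,fy=4,interpolation=cv2.INTER_CUBIC))
E
```

```text
time_s: 4.25
ee_pos: [0.4189, -0.2855, 0.0511]
tcp_rot: [-0.001, 0.034, 0.999, 0.001]
force: [0.3, -0.6, 0.5]
finger_gap: 0.995
t 4.25 tcp [ 0.4189 -0.2855  0.0511] yaw(tool x mod180) -3.89 z [-0.001  0.001 -1.   ] F [ 0.3 -0.6  0.5] M [-0.01 -0.   -0.  ] gap 0.995 q [-0.74  0.44 -0.46  0.67  0.   -0.67]
```

View pics/s1.png

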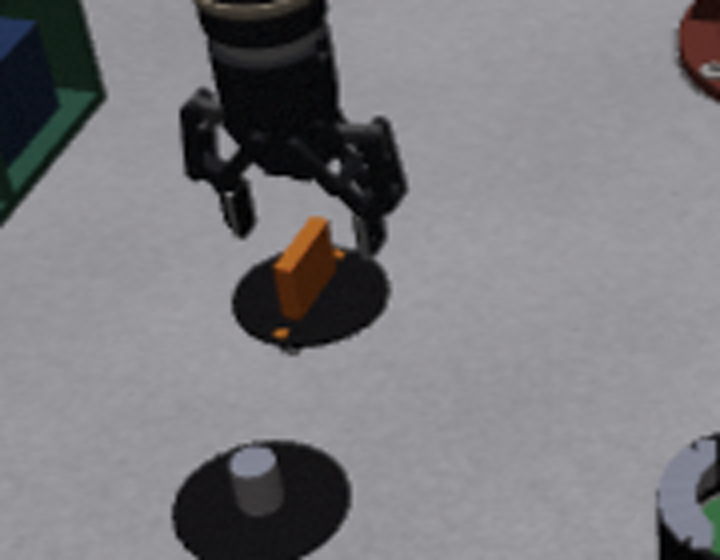

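The picture shows the open fingertips at about (240,235) and (370,250). Their midpoint matches the bar top centre at about (300,245), so I'll lower and grip.

```bash
python3 -m crank '[[[0.06,-0.16,-0.45,0,0,0,1],[0,0,-0.45,0,0,0,1],[0,0,0,0,0,0,0.3],[0,0,0,0,0,0,0],[0,0,0,0,0,0,0],[0,0,0,0,0,0,0],[0,0,0,0,0,0,0],[0,0,0,0,0,0,0],[0,0,0,0,0,0,0],[0,0,0,0,0,0,0]]]' 60
python3 st.py
```

```text
time_s: 5.13
ee_pos: [0.4211, -0.2904, 0.0292]
tcp_rot: [0.0, 0.034, 0.999, -0.0]
force: [-1.1, 0.7, 5.9]
finger_gap: 0.157
t 5.13 tcp [ 0.4211 -0.2904  0.0292] yaw(tool x mod180) -3.89 z [ 0.001 -0.001 -1.   ] F [-1.1  0.7  5.9] M [0.08 0.13 0.  ] gap 0.157 q [-0.75  0.47 -0.48  0.62 -0.   -0.68]
```

```bash
python3 -m crank '[[[0,0,0.4,0,0,0,0],[0,0,0.8,0,0,0,0],[0,0,1,0,0,0,0],[0,0,1,0,0,0,0],[0,0,1,0,0,0,0],[0,0,0.6,0,0,0,0],[0.36,0.76,0,0,0,0.2,0],[0.36,0.76,0,0,0,0.2,0],[0.36,0.76,0,0,0,0.2,0],[0.36,0.76,0,0,0,0.2,0],[0.36,0.76,0,0,0,0.2,0],[0.36,0.76,0,0,0,0.2,0]]]'
python3 -m crank '[[[0.36,0.76,0,0,0,0.2,0],[0.36,0.76,0,0,0,0.2,0],[0.36,0.76,0,0,0,0.2,0],[0.36,0.76,0,0,0,0.2,0],[0.36,0.76,0,0,0,0.2,0],[0.36,0.76,0,0,0,0.2,0],[0.36,0.76,0,0,0,0.2,0],[0.36,0.76,0,0,0,0.2,0],[0.36,0.76,0,0,0,0.2,0],[0.36,0.76,0,0,0,0.2,0],[0,0,0,0,0,0,0],[0,0,0,0,0,0,0]]]'
python3 st.py
python3 - <<'E'
from plant import imaging
import cv2,numpy as np
for c in("scene","top"):
    d=imaging.camera(c); np.savez(f"pics/{c}2.npz",**d)
    im=d["img"][110:270,210:400] if c=="scene" else d["img"][90:260,150:350]
    cv2.imwrite(f"pics/{c}2.png",cv2.resize(im,None,fx=3.5,fy=3.5,interpolation=cv2.INTER_CUBIC))
E
```

```text
time_s: 6.13
ee_pos: [0.475, -0.1751, 0.1493]
tcp_rot: [-0.0, -0.008, 1.0, 0.0]
force: [0.5, -1.2, -0.9]
finger_gap: 0.156
time_s: 7.13
ee_pos: [0.5648, 0.0146, 0.149]
tcp_rot: [-0.0, -0.079, 0.997, -0.0]
force: [-0.0, -0.9, -1.7]
finger_gap: 0.156
t 7.13 tcp [0.5648 0.0146 0.149 ] yaw(tool x mod180) 9.0 z [-0. -0. -1.] F [-0.  -0.9 -1.7] M [-0.02  0.01 -0.02] gap 0.156 q [-0.1   0.42 -0.18  0.97 -0.   -0.26]
```

View pics/scene2.png

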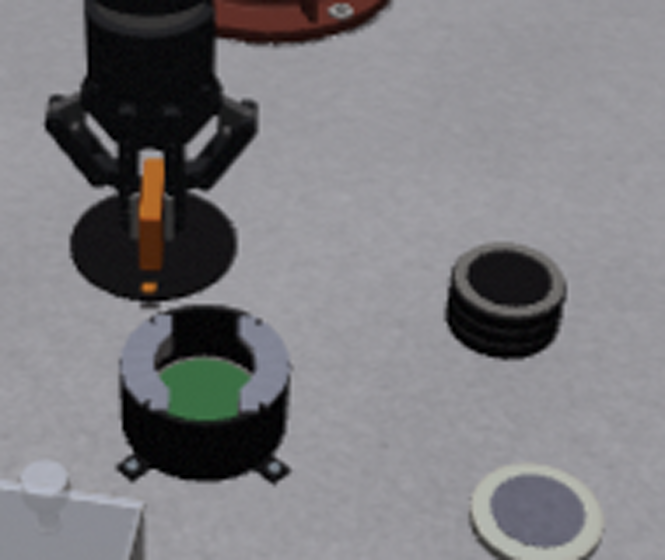

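View pics/top2.png

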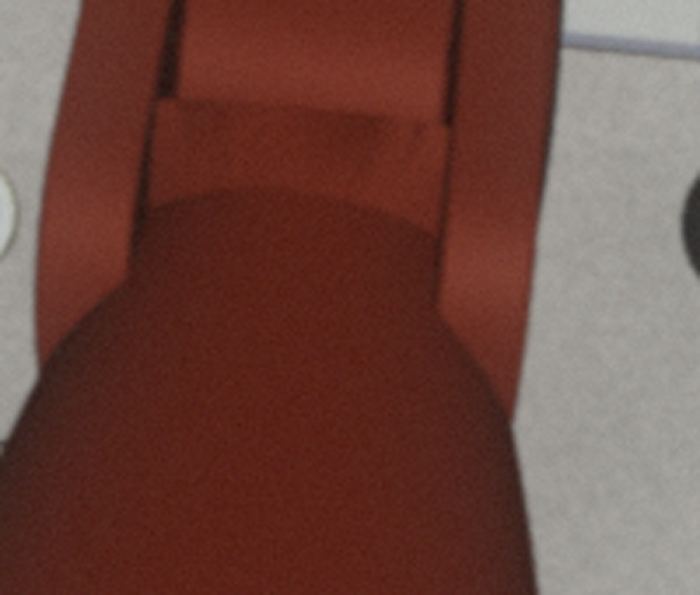

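The scene view shows the lid held level, bar at about (150,210), and the pot behind it at (205,385). The top camera is blocked by the arm. Next I'll move over the pot and check with the scene camera.

```bash
python3 -m crank '[[[0.23,0.5,0,0,0,0.13,0],[0.23,0.5,0,0,0,0.12,0],[0.23,0.5,0,0,0,0.12,0],[0,0,-0.6,0,0,0,0],[0,0,-0.6,0,0,0,0],[0,0,-0.6,0,0,0,0],[0,0,0,0,0,0,0],[0,0,0,0,0,0,0]]]'
python3 st.py
python3 - <<'E'
from plant import imaging,telemetry
import cv2,numpy as np
from h import *
d=imaging.camera("scene"); np.savez(f"pics/scene3.npz",**d)
im=d["img"][110:270,210:400]
cv2.imwrite(f"pics/scene3.png",cv2.resize(im,None,fx=3.5,fy=3.5,interpolation=cv2.INTER_CUBIC))
tz=telemetry.read_state()["ee_pos"][2]; top=tz-.029+.021
W=world(d);v=d["depth"]>0
b=v&(abs(W[...,2]-top)<.006)&(np.hypot(W[...,0]-.582,W[...,1]-.052)<.08)
P=W[b]; print(top,np.median(P[:,2]),len(P),cv2.minEnclosingCircle((P[:,:2]*1000).astype(np.float32)))
o=v&orange(d)&(np.hypot(W[...,0]-.582,W[...,1]-.052)<.08);P=W[o];print(len(P),P.min(0).round(3),P.max(0).round(3))
t=P[P[:,2]>top+.036]; print("bartop",cv2.minAreaRect((t[:,:2]*1000).astype(np.float32)))
mk=P[P[:,2]<top+.008];print("marks",mk.mean(0).round(4),len(mk))
E
```

```text
time_s: 7.9
ee_pos: [0.5818, 0.0521, 0.1034]
tcp_rot: [-0.001, -0.091, 0.996, 0.0]
force: [-0.1, 0.3, -0.2]
finger_gap: 0.159
t 7.9 tcp [0.5818 0.0521 0.1034] yaw(tool x mod180) 10.43 z [-0.002  0.    -1.   ] F [-0.1  0.3 -0.2] M [-0.01  0.02  0.01] gap 0.159 q [-0.04  0.5  -0.19  0.88  0.   -0.22]
0.0962075220244097 0.09467629354490548 942 ((582.02685546875, 53.25007247924805), 55.24241256713867)
195 [0.554 0.043 0.093] [0.63  0.065 0.142]
bartop ((583.3281860351562, 53.17347717285156), (58.41312026977539, 13.3521089553833), 10.898404121398926)
marks [0.6196 0.0599 0.0971] 21
```

View pics/scene3.png

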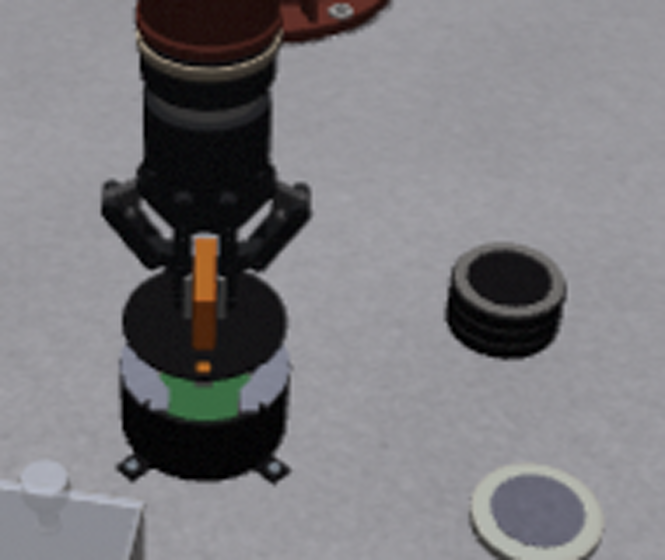

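The lid in the scene camera is at (583.0, 53.2) mm, bar 10.9°. The pot in the same camera is at (583.1, 54.1) mm, slots 10.5°, so they are aligned within play. I'll descend slowly.

```bash
python3 -m crank '[[[0,0.02,-0.15,0,0,0,0],[0,0,-0.15,0,0,0,0],[0,0,-0.15,0,0,0,0],[0,0,-0.15,0,0,0,0],[0,0,-0.15,0,0,0,0],[0,0,-0.15,0,0,0,0],[0,0,0,0,0,0,0],[0,0,0,0,0,0,0]]]'
python3 st.py
```

```text
time_s: 8.62
ee_pos: [0.5819, 0.0518, 0.081]
tcp_rot: [-0.0, -0.09, 0.996, 0.0]
force: [0.3, 0.2, -1.7]
finger_gap: 0.159
t 8.62 tcp [0.5819 0.0518 0.081 ] yaw(tool x mod180) 10.38 z [-0.001  0.    -1.   ] F [ 0.3  0.2 -1.7] M [ 0.04 -0.04  0.02] gap 0.159 q [-0.04  0.52 -0.22  0.83  0.   -0.22]
```

Already 5 mm below the standing-on-ring height with no contact force, so the lugs are in the slots. I'll keep going down.

```bash
python3 -m crank '[[[0,0,-0.15,0,0,0,0],[0,0,-0.12,0,0,0,0],[0,0,-0.1,0,0,0,0],[0,0,-0.06,0,0,0,0],[0,0,-0.03,0,0,0,0],[0,0,0,0,0,0,0],[0,0,0,0,0,0,0]]]'
python3 st.py
```

```text
time_s: 9.2
ee_pos: [0.5822, 0.0518, 0.0699]
tcp_rot: [0.0, -0.091, 0.996, -0.0]
force: [-0.3, 0.2, -0.9]
finger_gap: 0.159
t 9.2 tcp [0.5822 0.0518 0.0699] yaw(tool x mod180) 10.39 z [ 0. -0. -1.] F [-0.3  0.2 -0.9] M [ 0.04 -0.03 -0.07] gap 0.159 q [-0.04  0.53 -0.23  0.81 -0.   -0.22]
```

```bash
python3 -m crank '[[[0,0,-0.03,0,0,0,0],[0,0,-0.03,0,0,0,0],[0,0,0,0,0,0,0],[0,0,0,0,0,0,0]]]'
python3 st.py
python3 -m crank '[[[0,0,-0.03,0,0,0,0],[0,0,-0.03,0,0,0,0],[0,0,0,0,0,0,0],[0,0,0,0,0,0,0]]]'
python3 st.py
```

```text
time_s: 9.53
ee_pos: [0.5823, 0.0519, 0.0692]
tcp_rot: [0.0, -0.091, 0.996, -0.0]
force: [-3.5, 0.1, 8.1]
finger_gap: 0.155
t 9.53 tcp [0.5823 0.0519 0.0692] yaw(tool x mod180) 10.39 z [ 0.001 -0.    -1.   ] F [-3.5  0.1  8.1] M [-0.14  0.59 -0.06] gap 0.155 q [-0.04  0.54 -0.23  0.81 -0.   -0.22]
time_s: 9.87
ee_pos: [0.5824, 0.0519, 0.0692]
tcp_rot: [0.001, -0.091, 0.996, -0.0]
force: [-8.2, 1.1, 23.9]
finger_gap: 0.156
t 9.87 tcp [0.5824 0.0519 0.0692] yaw(tool x mod180) 10.4 z [ 0.002 -0.    -1.   ] F [-8.2  1.1 23.9] M [-0.09  1.77 -0.05] gap 0.156 q [-0.04  0.53 -0.23  0.8  -0.   -0.22]
```

Contact is at TCP z 0.0692, which matches the seated height. I'll ease the load and start the clockwise twist.

```bash
python3 -m crank '[[[0,0,0.05,0,0,0,0],[0,0,0,0,0,-0.3,0],[0,0,0,0,0,-0.7,0],[0,0,0,0,0,-0.7,0],[0,0,0,0,0,-0.7,0],[0,0,0,0,0,-0.7,0],[0,0,0,0,0,-0.7,0],[0,0,0,0,0,0,0]]]'
python3 st.py
```

```text
time_s: 10.53
ee_pos: [0.5836, 0.0515, 0.0692]
tcp_rot: [0.002, 0.044, 0.999, -0.0]
force: [0.2, -1.1, 8.9]
finger_gap: 0.152
t 10.53 tcp [0.5836 0.0515 0.0692] yaw(tool x mod180) -5.03 z [ 0.003 -0.001 -1.   ] F [ 0.2 -1.1  8.9] M [-0.27  0.18 -0.14] gap 0.152 q [-0.04  0.54 -0.23  0.8  -0.    0.05]
```

Turning freely. Continuing.

```bash
python3 -m crank '[[[0,0,0,0,0,-0.8,0],[0,0,0,0,0,-0.8,0],[0,0,0,0,0,-0.8,0],[0,0,0,0,0,-0.8,0],[0,0,0,0,0,-0.8,0],[0,0,0,0,0,-0.8,0],[0,0,0,0,0,-0.8,0],[0,0,0,0,0,-0.8,0],[0,0,0,0,0,-0.8,0],[0,0,0,0,0,-0.8,0],[0,0,0,0,0,0,0]]]'
python3 st.py
```

```text
time_s: 11.45
ee_pos: [0.5836, 0.0512, 0.0692]
tcp_rot: [0.002, 0.318, 0.948, -0.0]
force: [0.2, -1.2, 9.5]
finger_gap: 0.154
t 11.45 tcp [0.5836 0.0512 0.0692] yaw(tool x mod180) -37.07 z [ 0.003 -0.001 -1.   ] F [ 0.2 -1.2  9.5] M [-0.4   0.27 -0.09] gap 0.154 q [-0.04  0.54 -0.23  0.8  -0.    0.61]
```

```bash
python3 -m crank '[[[0,0,0,0,0,-1,0],[0,0,0,0,0,-1,0],[0,0,0,0,0,-1,0],[0,0,0,0,0,-1,0],[0,0,0,0,0,-1,0],[0,0,0,0,0,-1,0],[0,0,0,0,0,-1,0],[0,0,0,0,0,-1,0],[0,0,0,0,0,-1,0],[0,0,0,0,0,-1,0],[0,0,0,0,0,-0.7,0],[0,0,0,0,0,0,0]]]'
python3 st.py
python3 - <<'E'
from plant import imaging
import cv2,numpy as np
d=imaging.camera("scene")
cv2.imwrite(f"pics/scene4.png",cv2.resize(d["img"][110:270,210:400],None,fx=3.5,fy=3.5,interpolation=cv2.INTER_CUBIC))
E
```

```text
time_s: 12.45
ee_pos: [0.5833, 0.0512, 0.0693]
tcp_rot: [0.001, 0.642, 0.767, 0.0]
force: [0.0, -1.3, 10.2]
finger_gap: 0.158
t 12.45 tcp [0.5833 0.0512 0.0693] yaw(tool x mod180) -79.85 z [ 0.002 -0.001 -1.   ] F [ 0.  -1.3 10.2] M [-0.33  0.49 -0.06] gap 0.158 q [-0.04  0.54 -0.23  0.8  -0.    1.36]
```

View pics/scene4.png

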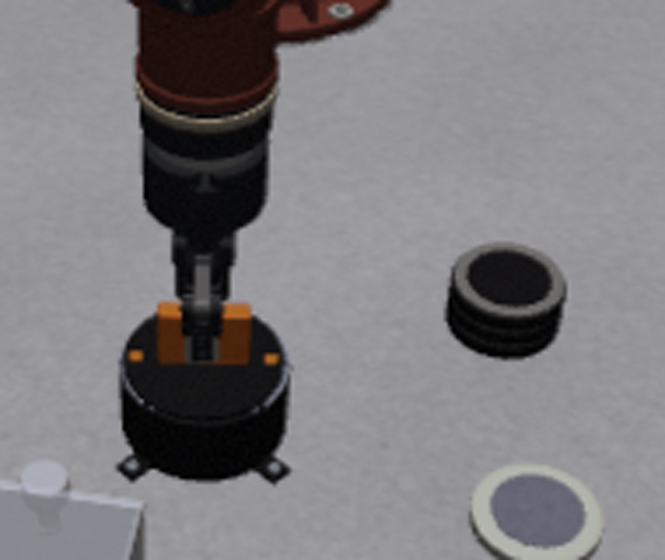

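The lid sits flat on the pot with its marks now at left and right, (135,355) and (272,358): turned a quarter. Releasing and retreating.

```bash
python3 -m crank '[[[0,0,0.03,0,0,0,0],[0,0,0,0,0,0,0.3],[0,0,0,0,0,0,0.6],[0,0,0,0,0,0,0.8],[0,0,0,0,0,0,0.8],[0,0,0,0,0,0,0.8],[0,0,0,0,0,0,0.8],[0,0,0,0,0,0,0.8]]]'
python3 st.py
python3 -m crank '[[[0,0,0.4,0,0,0,0.8],[0,0,0.8,0,0,0,0.8],[0,0,0.8,0,0,0,0.8],[0,0,0.8,0,0,0,0.8],[0,0,0.8,0,0,0,0.8],[0,0,0.8,0,0,0,0.8],[-0.5,-0.8,0.6,0,0,0,0.8],[-0.6,-0.8,0,0,0,0,0.8],[-0.6,-0.8,0,0,0,0,0.8],[-0.6,-0.8,0,0,0,0,0.8],[-0.6,-0.8,0,0,0,0,0.8],[-0.6,-0.8,0,0,0,0,0.8]]]'
python3 -m crank '[[[-0.6,-0.8,0,0,0,0,0.8],[-0.6,-0.8,0,0,0,0,0.8],[-0.6,-0.8,0,0,0,0,0.8],[-0.6,-0.8,0,0,0,0,0.8],[-0.6,-0.8,0,0,0,0,0.8],[-0.6,-0.8,0,0,0,0,0.8],[0,0,0,0,0,0,0.8],[0,0,0,0,0,0,0.8]]]'
python3 st.py
python3 - <<'E'
from plant import imaging,spotter
import cv2,numpy as np
from h import *
for c in("scene","top"):
    d=imaging.camera(c); cv2.imwrite(f"pics/{c}5.png",cv2.resize(d["img"][100:300,90:440],None,fx=2.28,fy=2.28,interpolation=cv2.INTER_CUBIC))
    for n in("knob_lid_mid","lens_cap_mid"):print(c,n,spotter.search_frame(c,n)[:1])
    W=world(d);v=(d["depth"]>0)&(np.hypot(W[...,0]-.582,W[...,1]-.052)<.07)
    P=W[v&orange(d)];t=P[P[:,2]>.097]
    print(c,"bar",len(t),cv2.minAreaRect((t[:,:2]*1000).astype(np.float32)),np.median(t[:,2]))
    b=W[v&(d["img"].max(2)<45)&(W[...,2]>.053)&(W[...,2]<.07)];A=np.c_[b[:,:2]-[.582,.052],np.ones(len(b))]
    print("disc z plane (tilt x,y,z)",np.linalg.lstsq(A,b[:,2],rcond=None)[0].round(4),len(b))
E
```

```text
time_s: 13.17
ee_pos: [0.5821, 0.0518, 0.0687]
tcp_rot: [-0.0, 0.64, 0.768, -0.0]
force: [-0.0, -0.3, -0.1]
finger_gap: 0.794
t 13.17 tcp [0.5821 0.0518 0.0687] yaw(tool x mod180) -79.62 z [-0.  0. -1.] F [-0.  -0.3 -0.1] M [ 0.03 -0.   -0.01] gap 0.794 q [-0.04  0.54 -0.23  0.81  0.    1.35]
time_s: 14.17
ee_pos: [0.4939, -0.0689, 0.1947]
tcp_rot: [0.0, 0.64, 0.768, 0.0]
force: [0.4, -0.6, -0.5]
finger_gap: 0.799
time_s: 14.83
ee_pos: [0.4043, -0.189, 0.1946]
tcp_rot: [0.0, 0.641, 0.767, 0.0]
force: [-0.6, 0.5, -0.1]
finger_gap: 0.801
t 14.83 tcp [ 0.4043 -0.189   0.1946] yaw(tool x mod180) -79.76 z [ 0.001 -0.    -1.   ] F [-0.6  0.5 -0.1] M [-0.01 -0.04 -0.03] gap 0.801 q [-0.6   0.17 -0.42  0.99  0.    0.79]
scene knob_lid_mid [{'extent': [123.2, 199.9, 44.4, 34.0], 'conf': 0.69}]
scene lens_cap_mid [{'extent': [344.8, 242.9, 40.5, 31.7], 'conf': 0.7}]
scene bar 142 ((585.9840087890625, 54.06206512451172), (14.367395401000977, 58.48188400268555), 13.127769470214844) 0.10375159712135867
disc z plane (tilt x,y,z) [-0.0261 -0.0062  0.0607] 797
top knob_lid_mid [{'extent': [343.4, 130.3, 50.1, 48.6], 'conf': 0.67}]
top lens_cap_mid [{'extent': [114.2, 132.5, 39.2, 35.0], 'conf': 0.91}]
top bar 208 ((580.8089599609375, 50.87242889404297), (14.151830673217773, 59.14120101928711), 10.251319885253906) 0.10575325272527575
disc z plane (tilt x,y,z) [0.0099 0.0031 0.0618] 1565
```

View pics/scene5.png

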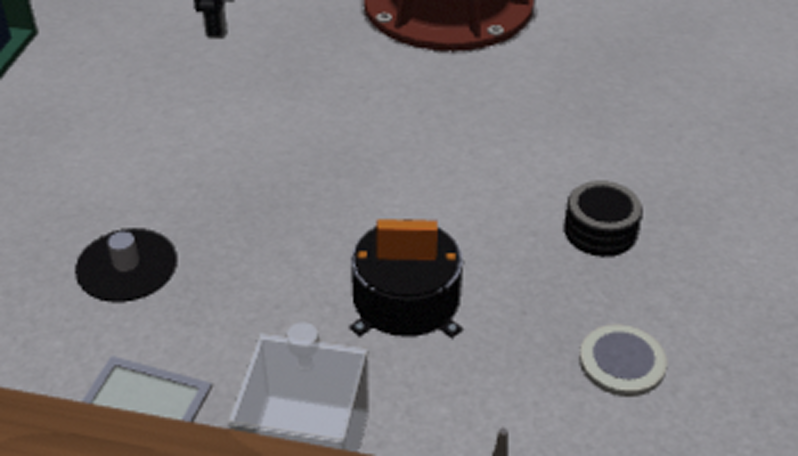

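View pics/top5.png

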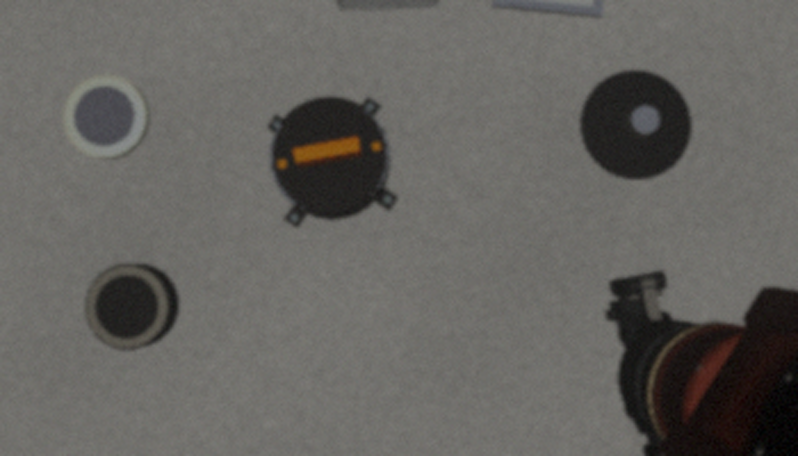

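Both views show the lid flat on the pot, with the bar top at z 0.104 to 0.106 (0.105 expected) and the bar along the pot's y. The gripper is well clear and the other objects haven't moved, so I'm handing in.

```bash
python3 -c "
from plant import r
print(r.hand_in())"
```

```text
the job is handed in; nothing more can be done
None
```

The filter pot is closed. I took the orange-bar lid, lined its bar up with the slots at about 10.5°, pressed it down until it sat on the ring, turned it about 90° clockwise, let go and backed off. It took about 15 s of the 43 s allowed; the hand-in reports no verdict.

**Last checks, after letting go:**
- **Height:** the top of the disc was at z 61–62 mm (61 expected). The bar top was at 104–106 mm (105 expected).
- **Lock angle:** the bar stood at -79.7° in the top camera, where -79.5° is the exact quarter turn. The scene camera read -76.9°, and the robot's own angle just before release was -79.9°. All are within 3° of the target.
- **Tilt:** the two cameras disagreed in sign on a small disc tilt, +0.6° in the top view and -1.5° in the scene view. I took that as measurement noise.
- **Position:** the two cameras also differed by a few millimetres on where the lid and pot stand. The lugs still entered the slots without contact force.
- **Force:** the highest wrist force I read was about 25 N, while pressing the lid down.
- **Other objects:** the knob lid and lens cap show where they were before, to within the detector's noise of a few pixels, and the gripper was touching nothing.

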